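# Load and clamp a fallen sample bottle in the shaker tray

## Task

Stand the square sample bottle that has tipped over on the bench upright on the metal shaker tray, in the row exactly halfway between the tall and the short square bottle. Then slide the clamp bar forward, without ramming it, until it holds all three bottles snugly against the tray's fence; leave the two other bottles standing in their places in the row and do not disturb the other things on the bench.

Things in the scene. Friction and masses are not known exactly. Their poses are not given: they have to be found in the camera images.
- bottle: the bottle to load: white square plastic bottle, 0.1 to 0.21 kg, lying on a flat side on the bench. Square body 50 x 50 mm, 85 mm long, then a shoulder 40 x 40 x 6 mm, then a round cap 32 mm across, 22 mm long; 113 mm in all. Origin: centre of its square base, on its long axis; x axis along the bottle from base to cap (up when it stands), y and z normal to its flat sides.
- tall_bottle: white bottle standing on the tray near the fence, same 50 x 50 mm square section and mass, 138 mm tall with cap. Origin: centre of its underside, z up. It starts 190 mm (centre to centre) from the short bottle; the two may be either way round.
- short_bottle: like the tall bottle but 86 mm tall with cap (58 mm body, 6 mm shoulder, 22 mm cap). Origin: centre of its underside, z up.
- tray: fixed metal shaker tray on the bench. Plate 12 mm thick, x -130 to +100 mm, y -160 to +160 mm in its frame. Origin on the bench plane; x points from clamp bar to fence, y along the row, z up. The fence, a steel bar along y, has its bottle-side face at x = +80 mm and its top 42 mm above the bench: a bottle flush to it has its centre at x = +55 mm.
- clamp (a joint): travel (m) of the sliding clamp bar along the tray's +x, 0 fully open, range 0 to 0.085. The bar's bottle-side face is at tray x = -35 mm + travel, so it closes on 50 mm bottles at about 0.065. It slides with about 2 N of friction and stays where it is left. The bar is 290 mm long, its top 38 mm above the bench.
- clamp_tab (a point): centre of the top edge of the clamp bar's upright tab, 70 mm above the bench. The tab is a plate 12 mm thick along tray x and 44 mm wide along tray y, its centre 70 mm behind the bar's bottle-side face; it stands on a ledge 20 mm above the bench. Pinch it from above or push it from behind.
- beaker: bystander: glass beaker 66 mm across, 85 mm tall; origin under its centre
- round_bottle: bystander: round white bottle 48 mm across, 100 mm tall; origin under its centre
- wash_bottle: bystander: larger round white bottle 72 mm across, 160 mm tall; origin under its centre
- pocket_meter: bystander: black pocket meter 130 x 75 x 26 mm; origin under its centre
- dish: bystander: white china dish 90 mm across, 18 mm high; origin under its centre
- spatula: bystander: steel spatula 180 mm long lying on the bench; origin under its middle
Not all that is in view belongs to the job. What is shaped like the bottle but green is not meant. Leave any brown look-alike of the tall_bottle alone.

How it is judged:
By the outcome, as a careful person would: the job done as asked, in the order asked, and still so for the second after the job is handed in, with the robot touching nothing.
It also fails if it takes over 54 s, if anything falls off the work surface, if the arm or the gripper's body presses on something with over 40 N, if the wrist force passes 120 N, or if a joint passes its speed limit or range.

## Robot

A 7-joint arm with a two-finger parallel gripper is mounted at the origin on the work surface. World frame = base frame: x ahead of the robot, y to its left, z up, the work surface at z = 0. Lengths are in mm, angles in rad, forces in N, time in s.
With the tool pointing down it reaches from about 425 to 875 mm from the base axis. Payload 9.9 kg.
Tool frame: the origin (TCP) lies midway between the tips of the shut fingers; the grasp point (between the pads) lies 19 mm behind it; z points along the fingers, y is the line along which they close (so a half turn about z gives the same grasp; the last joint's range is limited). The gripper opens to 85 mm and grips with 20 to 120 N. Pads are 22 mm wide; open, the fingers measure 114 mm over their backs; the gripper's body (76 mm by 85 mm) begins 54 mm behind the grasp point. The pads swing forward as they close: fully open they stand 13 mm farther back than shut.
Start: joints at [1.178, 0.576, 0.025, 1.437, -0.015, 1.129, -0.057], TCP at [205.147, -643.073, 231.289] pointing down, gripper open.
Joint ranges: [-2.76, 2.76], [-0.34, 2.15], [-1.52, 1.57], [0.19, 2.46], [-1.09, 4.23], [0.17, 1.99], [-2.82, 2.82]. Speed limits (rad/s): [2.22, 2.22, 3.01, 3.01, 3.14, 3.14, 3.14].

## Interface

Orientations are given as [roll, pitch, yaw] about the fixed x, y, z axes, in that order (R = Rz(yaw) Ry(pitch) Rx(roll)).
In Python, from cell import manip gives the robot as it stands.
- The arm moves only by the shell command python3 -m inch 'ROWS'. ROWS is JSON, a list of rows, each a list of 5 numbers: the opening, from 0 (shut) to 1 (fully open), then the shift along the tool's x, y, z scaled (see below), then the turn about the tool's z scaled (see below). In form: [[gripper, dx, dy, dz, twist], ...]. A call has 1 to 8 rows; each row is the pose to reach, as a shift and turn from the pose commanded when the call began, along the tool's axes at that moment; what a row does not reach only later rows make up. The controller multiplies each number of a shift by 500 mm and each number of a turn by 120 degrees. A row lasts 1/8 s, in which the tool goes at most 62.5 mm and 10.7 degrees, less where a joint would pass 70% of its speed; a pose out of reach is approached as far as the arm can. A call with a number of a shift or a turn outside -1 to 1 is refused whole. A call with a gripper value outside its range is refused whole. The fingers move at their own pace and stop on an object; the grip force is fixed at half the most. Time passes only in rows, so rows that repeat a pose let the fingers close. It gives the time, the measured TCP pose, the force, the opening and the grip force at its end, in the units of the state.
- manip.sense(): the state, without advancing time (a new reading comes with each control period).
- manip.get_image(name): name is "scene" or "top" or "wrist"; returns (picture, depth): 480x640x3 uint8, red, green, blue; 480x640 float32, mm along the optical axis (not along the pixel's ray), 0 where there is no reading.
- manip.calibration(name): a dict with "fx", "fy", "cx", "cy" (pixels), "dist_coeffs" ([k1, k2, p1, p2, k3] as OpenCV has them; the pictures are not rectified), "R" (3x3) and "t" (3): a world point X has camera coordinates R X + t. Camera axes: x right, y down, z forward; pixel columns grow to the right and rows downward; lengths in mm; the calibration is good to about 2 mm. A picture is of the moment at which its call begins: read the wrist's pose just before it. calibration takes no time and is no camera call; for the wrist camera it gives the pose at the moment of the call.
- manip.sign_off(): hands the job in; it is judged then, once.
The state is a dict: "time": time; "joints": joint angles; "qvel": joint speeds; "joint_torque": joint torques, N m; "tool_pos": TCP position; "tool_rot": TCP orientation; "contact_force": force on the tool from outside, world axes, zero at the start; "ft_torque": the same for the moment, N m; "gripper_width": opening from 0.0 (shut) to 1.0 (fully open); "grasp_force": force on a finger pad.
Only numpy, scipy, OpenCV 4.12 (cv2) and the standard library are available. Lean on these libraries where they do the work, as an engineer would, in place of code of your own. Each camera call takes 0.05 s, during which the arm holds its last target. There are 200 camera calls.

## Working session

There is one attempt and no reset: what is moved stays moved. The work goes in short steps, Python scripts to look and compute and a shell command to move; the robot and the scene stay as the last step left them, time stands still between calls to the robot, and variables do not carry over. Pictures are saved under pics/ and viewed, at most 10 in all, crops included, and the job is handed in when it is done.

```bash
mkdir -p pics; ls; cat > h.py <<'E'
import numpy as np, cv2, pickle
from cell import manip
def grab(n):
    c=manip.calibration(n); p,d=manip.get_image(n); pickle.dump((p,d,c),open(f'pics/{n}.pkl','wb')); return p,d,c
def load(n): return pickle.load(open(f'pics/{n}.pkl','rb'))
def K(c): return np.array([[c['fx'],0,c['cx']],[0,c['fy'],c['cy']],[0,0,1.]])
def rays(uv,c):
    n=cv2.undistortPoints(np.array(uv,float).reshape(-1,1,2),K(c),np.array(c['dist_coeffs'],float)).reshape(-1,2)
    return np.c_[n,np.ones(len(n))]
def onplane(uv,z,c):
    R=np.array(c['R']);t=np.array(c['t']); o=-R.T@t; r=rays(uv,c)@R
    return o+r*((z-o[2])/r[:,2])[:,None]
def cloud(d,c):
    v,u=np.mgrid[0:480,0:640]; r=rays(np.c_[u.ravel(),v.ravel()],c)*d.reshape(-1,1)
    return ((r-np.array(c['t']))@np.array(c['R'])).reshape(480,640,3)
def proj(X,c):
    return cv2.projectPoints(np.array(X,float).reshape(-1,1,3),cv2.Rodrigues(np.array(c['R']))[0],np.array(c['t'],float),K(c),np.array(c['dist_coeffs'],float))[0].reshape(-1,2)
E
python3 - <<'E'
from h import *
for n in('scene','top','wrist'):
    p,d,c=grab(n); cv2.imwrite(f'pics/{n}0.png',p[...,::-1]); R=np.array(c['R']);print(n,-R.T@np.array(c['t']),R[2],c['fx'],(d>0).mean())
s=manip.sense();print(s)
E
```

```text
pics
scene [1333.3944053   284.60258267 1282.16437766] [-0.5557365  -0.1888939  -0.80961475] 609.5450187665533 0.995849609375
top [331.28208969  34.97230977 970.30050554] [ 0.20254018  0.00708533 -0.97924832] 444.15381869509514 0.9959342447916667
wrist [ 268.95365475 -622.19441666  372.86192139] [-0.2562281  -0.07996992 -0.96330264] 374.38624555562825 0.9960026041666666
{'time': 0.15, 'joints': array([ 1.1782056 ,  0.57635517,  0.0248533 ,  1.43771314, -0.01497231,
        1.1289987 , -0.05648892]), 'qvel': array([-1.71007289e-03, -2.27957050e-03, -4.07046379e-04, -1.64604357e-03,
        2.12415671e-03, -2.86645954e-05,  1.59212832e-03]), 'joint_torque': array([ 2.01517738e-03, -7.66268563e+01,  2.25197196e+00, -2.86181831e+01,
        1.53802545e-02,  9.92050016e-03,  2.08408403e-05]), 'tool_pos': array([ 205.0319496 , -642.74679865,  230.63058574]), 'tool_rot': array([-3.14030597e+00,  8.97789552e-05,  3.08842736e-01]), 'contact_force': array([-0.24389823, -0.42966942,  0.16065201]), 'ft_torque': array([-0.00778331,  0.01889507, -0.02743997]), 'grasp_force': 0.0, 'gripper_width': 0.9962299320635153}
```

View pics/top0.png

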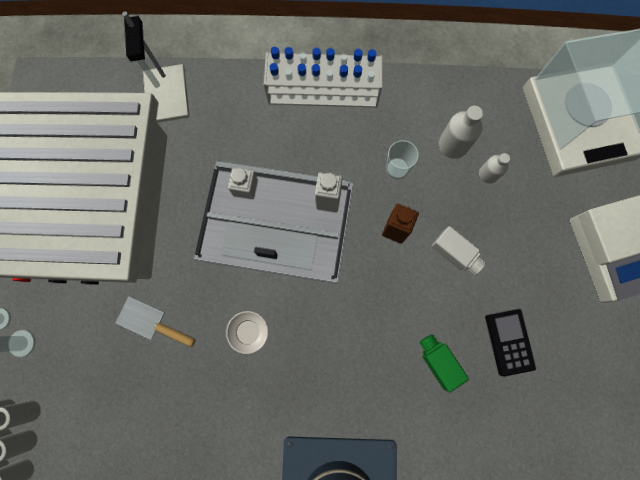

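View pics/scene0.png

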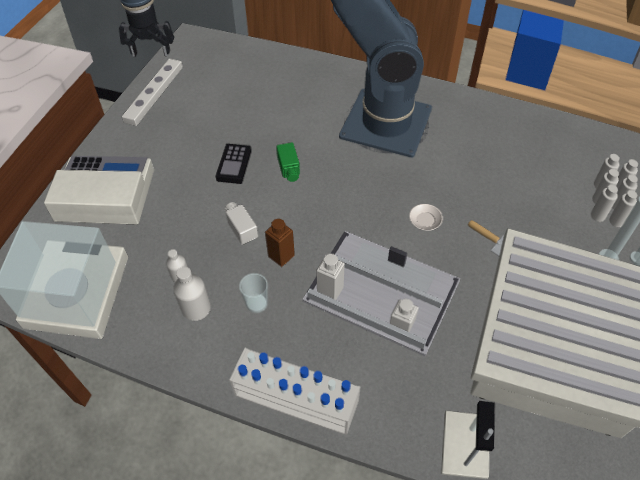

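The top view shows these items:
- White square bottle lying at (458,248), cap at (478,265).
- Green look-alike at (443,362) and brown square bottle at (400,222).
- Round white bottles at (460,135) and (493,168).
- Tray with the short bottle at (240,180), the tall bottle at (328,188) and the clamp tab at (265,252).

The only white, square, lying bottle is the one at (458,248), so that is the one meant. The next step is to measure and confirm it in an enlarged crop.

```bash
python3 - <<'E'
from h import *
p,d,c=load('top'); P=cloud(d,c)
ps,ds,cs=load('scene'); Q=cloud(ds,cs)
def near(P,xy,r,z0,z1):
    return (np.hypot(P[...,0]-xy[0],P[...,1]-xy[1])<r)&(P[...,2]>z0)&(P[...,2]<z1)
def st(n,m,A):
    X=A[m]; 
    if len(X)<5: print(n,len(X));return
    r=cv2.minAreaRect(X[:,:2].astype(np.float32)); print(n,len(X),'med',np.median(X,0).round(1),'rect',np.round(r[0],1),np.round(r[1],1),round(r[2],1),'z98',np.percentile(X[:,2],98).round(1))
g=onplane([[458,248],[478,265],[240,180],[328,188],[265,252]],45,c);print(g.round(0))
for nm,A,img in(('top',P,p),('scene',Q,ps)):
    w=img.min(2)>120
    b=g[0][:2]
    st(nm+' lying top',near(A,b,90,45,56)&w,A)
    st(nm+' lying all',near(A,b,90,18,60)&w,A)
    st(nm+' cap',near(A,g[1][:2],40,25,45)&w,A)
    for k,i in(('short',2),('tall',3)):
        m=near(A,g[i][:2],60,40,170)&w
        X=A[m]; zt=np.percentile(X[:,2],97); print(k,'top',zt.round(1))
        st(nm+k+' cap',m&(A[...,2]>zt-6),A)
        st(nm+k+' body',m&(A[...,2]<zt-10),A)
    st(nm+' tab',near(A,g[4][:2],60,45,90),A); st(nm+' tabtop',near(A,g[4][:2],60,66,76),A)
    tc=g[2:5,:2].mean(0)
    st(nm+' trayplate',near(A,tc,230,9,15),A); st(nm+' tray>8',near(A,tc,220,8,60),A)
    for z0,z1 in((39,45),(34,40)): st(nm+f' z{z0}',near(A,tc,220,z0,z1),A)
# bench plane check
print('bench',np.median(P[300:330,380:410,2]),np.median(Q[180:200,330:380,2]))
for nm,I,(u,v) in(('t',p,(300,225)),('b',p,(455,250))):
    pass
a=cv2.resize(p[145:290,185:365],(540,435),interpolation=2); 
b=cv2.resize(p[200:290,410:500],(255,255),interpolation=2)
o=np.zeros((435,800,3),np.uint8); o[:,:540]=a; o[:255,543:798]=b
cv2.imwrite('pics/crop1.png',o[...,::-1])
E
```

```text
[[ 513. -240.   45.]
 [ 478. -282.   45.]
 [ 651.  234.   45.]
 [ 638.   40.   45.]
 [ 493.  170.   45.]]
top lying top 867 med [ 516.9 -238.1   49. ] rect [ 515.9 -240.4] [88.8 49.1] 51.3 z98 52.3
top lying all 1065 med [ 512.3 -243.7   48.5] rect [ 508.6 -249.1] [112.1  49.1] 51.0 z98 52.3
top cap 171 med [ 479.5 -281.7   38.5] rect [ 483.7 -275.7] [41.4 47.7] 41.5 z98 44.7
short top 98.9
topshort cap 158 med [644.2 227.3  97.1] rect [644.9 227.7] [28.5 30.6] 54.5 z98 99.7
topshort body 343 med [652.7 224.4  68.7] rect [655.2 235.3] [102.4  66.2] 81.4 z98 77.9
tall top 151.4
toptall cap 203 med [619.7  40.4 149.4] rect [619.9  40.4] [30.4 30.8] 77.9 z98 152.3
toptall body 332 med [614.3  51.5 122. ] rect [630.5  49.7] [99.2 67.5] 83.0 z98 129.3
top tab 155 med [490.  166.6  68.5] rect [491.4 168.6] [43.1 12. ] 82.0 z98 71.5
top tabtop 117 med [491.7 168.3  69.2] rect [491.7 168.5] [43.  11.7] 83.0 z98 71.8
top trayplate 6653 med [581.8 150.1  11.6] rect [571.7 157.6] [318.4 230.4] 82.5 z98 14.6
top tray>8 12880 med [557.5 156.   13.6] rect [571.6 157.6] [318.5 230.3] 82.5 z98 42.7

[... 695 characters left out ...]
4] rect [622.5  40.7] [32.2 32.4] 68.9 z98 154.0
scenetall body 572 med [639.3  58.6 108.7] rect [649.1  41. ] [77.4 84.9] 22.4 z98 138.6
scene tab 174 med [496.5 170.7  64.4] rect [493.6 169.6] [46.4 18. ] 78.8 z98 73.1
scene tabtop 77 med [493.5 170.5  69. ] rect [493.5 170.1] [45.2 15.1] 79.5 z98 73.3
scene trayplate 3576 med [591.5 165.2  12. ] rect [613.8 174.9] [363.6 382.7] 2.4 z98 14.8
scene tray>8 9095 med [577.2 168.3  16.8] rect [571.8 167.1] [364.8 385.2] 6.4 z98 48.1
scene z39 701 med [668.3 167.1  41.7] rect [588.1 156.3] [300.  188.2] 82.9 z98 44.7
scene z34 721 med [573.3 160.8  37.3] rect [586.6 156.4] [299.8 191.5] 82.7 z98 39.9
bench -0.7913584457492889 -0.3340544387220617
```

View pics/crop1.png

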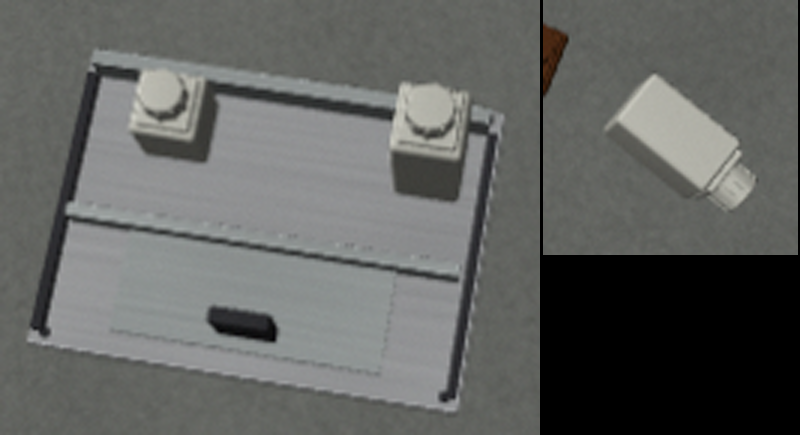

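The crop confirms a white square bottle with body at about (455,247) and cap at about (478,265). On the tray, the short bottle is on the left and the tall one on the right. I'll move above the cap and refine the measurement with the wrist camera.

```bash
cat > go.py <<'E'
import sys
from h import *
def go(x,y,z,yawdeg):
    s=manip.sense(); p=s['tool_pos']; w=s['tool_rot'][2]
    d=np.array([x,y,z])-p; X=np.array([np.cos(w),np.sin(w)]); Y=np.array([np.sin(w),-np.cos(w)])
    a=(yawdeg-np.degrees(w)+180)%360-180
    print('at',p.round(1),np.degrees(w).round(1),'move',np.round([d[:2]@X/500,d[:2]@Y/500,-d[2]/500,-a/120],4))
if __name__=='__main__': go(*map(float,sys.argv[1:]))
E
python3 go.py 477 -289 150 51.2
```

```text
at [ 205.  -642.7  230.6] 17.7 move [ 0.7332 -0.5087  0.1613 -0.2792]
```

```bash
python3 -m inch '[[1,0.09,-0.06,0.02,-0.04],[1,0.18,-0.13,0.04,-0.08],[1,0.29,-0.20,0.06,-0.13],[1,0.40,-0.28,0.09,-0.18],[1,0.51,-0.35,0.12,-0.22],[1,0.61,-0.42,0.14,-0.26],[1,0.69,-0.48,0.16,-0.28],[1,0.733,-0.509,0.161,-0.279]]'
python3 -m inch '[[1,0,0,0,0],[1,0,0,0,0]]'
python3 - <<'E'
from h import *
p,d,c=grab('wrist'); cv2.imwrite('pics/w1.png',p[...,::-1]); s=manip.sense(); print(s['time'],s['tool_pos'],s['tool_rot'])
P=cloud(d,c); m=(P[...,2]>15)&(P[...,2]<58)&(p.min(2)>110)&(np.hypot(P[...,0]-508,P[...,1]+249)<90)
for z0,z1 in((45,56),(15,56),(20,44)):
    X=P[m&(P[...,2]>z0)&(P[...,2]<z1)]
    print(len(X),cv2.minAreaRect(X[:,:2].astype(np.float32)) if len(X) else '',np.median(X[:,2]))
E
```

```text
time: 1.15
tool_pos: [478.7, -285.2, 149.9]
tool_rot: [-3.14, -0.001, 0.898]
contact_force: [0.5, -0.7, 0.7]
gripper_width: 1.0
grasp_force: 0.0
time: 1.4
tool_pos: [476.4, -290.0, 150.7]
tool_rot: [-3.141, 0.001, 0.893]
contact_force: [0.4, -0.9, -0.1]
gripper_width: 1.001
grasp_force: 0.0
1.45 [ 476.15682528 -290.39254835  150.78358201] [-3.14154039e+00  7.71769316e-04  8.91549699e-01]
10359 ((514.6387939453125, -241.2560272216797), (89.82837677001953, 49.523170471191406), 51.336456298828125) 49.60642950284698
11896 ((507.6603088378906, -250.0477752685547), (112.31607818603516, 49.5351448059082), 51.38922119140625) 49.45067224919337
1312 ((481.2469177246094, -283.5955810546875), (26.963069915771484, 39.33350372314453), 51.18119430541992) 39.019325398267185
```

View pics/w1.png

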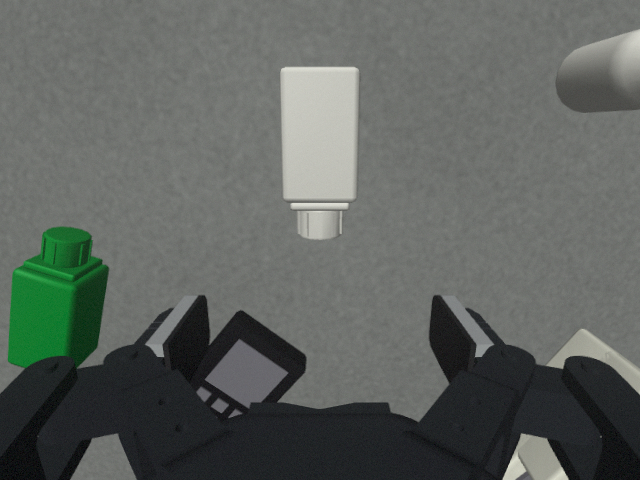

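The wrist view shows the bottle's top face centred at (320,135) and the cap at (320,222), pointing towards the gripper and aligned with it. I'll descend and grip the cap close to its end. Then I'll lift, so the bottle can swing upright about the pads.

```bash
python3 -m inch '[[0.6,0.003,-0.001,0.08,0],[0.6,0.003,-0.001,0.16,0],[0.6,0.003,-0.001,0.22,0],[0.6,0.003,-0.001,0.26,0],[0.6,0.003,-0.001,0.275,0],[0.6,0.003,-0.001,0.275,0]]'
python3 -m inch '[[0.3,0,0,0,0],[0.2,0,0,0,0],[0.2,0,0,0,0],[0.2,0,0,0,0]]'
```

```text
time: 2.2
tool_pos: [477.0, -288.5, 13.3]
tool_rot: [-3.141, 0.0, 0.892]
contact_force: [0.3, 1.1, -1.2]
gripper_width: 0.6
grasp_force: 0.0
time: 2.7
tool_pos: [477.9, -288.3, 14.4]
tool_rot: [3.14, 0.0, 0.893]
contact_force: [-1.5, -1.3, 5.6]
gripper_width: 0.349
grasp_force: 58.8
```

```bash
python3 -m inch '[[0.2,0,0,-0.03,0],[0.2,0,0,-0.06,0],[0.2,0,0,-0.09,0],[0.2,0,0,-0.1,0],[0.2,0,0,-0.1,0]]'
cat > tilt.py <<'E'
from h import *
# bottle tilt from wrist depth: fit of white points ahead of gripper
s=manip.sense(); p,d,c=grab('wrist'); P=cloud(d,c); w=s['tool_rot'][2]; q=P-s['tool_pos']
X=np.array([np.cos(w),np.sin(w),0]);Y=np.array([np.sin(w),-np.cos(w),0])
a,b,h=q@X,q@Y,q[...,2]
m=(abs(b)<20)&(a>-15)&(a<120)&(h<30)&(P[...,2]>8)&(p.min(2)>60)&(p.max(2).astype(int)-p.min(2)<40)
print('t',s['time'],'tcp',s['tool_pos'].round(1),'F',s['contact_force'].round(1),'g',s['grasp_force'].round(1),s['gripper_width'].round(3))
for lo in range(10,120,15):
    k=m&(a>lo)&(a<lo+15)
    if k.sum()>10: print(lo,k.sum(),'top z',np.percentile(P[k][:,2],95).round(1),'med',np.median(P[k][:,2]).round(1))
cv2.imwrite('pics/wt.png',p[...,::-1])
E
python3 tilt.py
```

```text
time: 3.32
tool_pos: [477.7, -287.8, 63.8]
tool_rot: [3.141, -0.0, 0.893]
contact_force: [-0.1, 0.1, -1.4]
gripper_width: 0.348
grasp_force: 59.4Traceback (most recent call last):
  File "tilt.py", line 7, in <module>
    print('t',s['time'],'tcp',s['tool_pos'].round(1),'F',s['contact_force'].round(1),'g',s['grasp_force'].round(1),s['gripper_width'].round(3))
                                                                                         ^^^^^^^^^^^^^^^^^^^^^^
AttributeError: 'float' object has no attribute 'round'
```

```bash
sed -i "s/s\['grasp_force'\].round(1),s\['gripper_width'\].round(3)/s['grasp_force'],s['gripper_width']/" tilt.py; python3 tilt.py
```

```text
t 3.375 tcp [ 477.4 -287.7   63.3] F [ 0.4  0.4 -0.7] g 59.43703651428223 0.3510164560394222
10 1729 top z 93.2 med 92.3
```

View pics/wt.png

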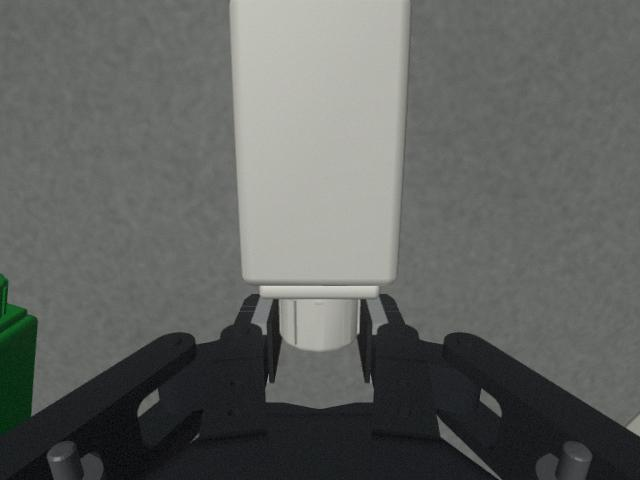

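The wrist view shows the bottle still level: body top spans columns 235–405 and the cap sits at (320,320) between the pads. The full grip holds it, so I'll lower it a little and ease the grip in small steps until it pivots.

```bash
sed -i 's/h<30/h<60/' tilt.py
python3 -m inch '[[0.2,0,0,0.03,0],[0.2,0,0,0.05,0],[0.3,0,0,0.05,0],[0.34,0,0,0.05,0]]'
python3 -m inch '[[0.345,0,0,0,0],[0.345,0,0,0,0]]' | grep -E 'force|width'
python3 -m inch '[[0.352,0,0,0,0],[0.352,0,0,0,0]]'| grep -E 'force|width'
python3 tilt.py
python3 -m inch '[[0.356,0,0,0,0],[0.356,0,0,0,0]]'| grep -E 'force|width'
python3 tilt.py
```

```text
time: 3.92
tool_pos: [477.5, -287.7, 38.1]
tool_rot: [-3.141, 0.0, 0.893]
contact_force: [-0.6, -0.2, -1.8]
gripper_width: 0.353
grasp_force: 59.5
contact_force: [0.3, -0.1, -1.9]
gripper_width: 0.348
grasp_force: 59.5
contact_force: [0.3, -0.4, -1.6]
gripper_width: 0.356
grasp_force: 47.9
t 4.425 tcp [ 477.6 -287.8   38.4] F [ 0.3 -0.4 -1.6] g 47.93484091758728 0.3557102994098621
10 3739 top z 73.8 med 68.6
25 6264 top z 74.2 med 73.2
40 6926 top z 74.0 med 73.0
55 7623 top z 73.9 med 72.8
70 8350 top z 73.7 med 72.6
85 9045 top z 73.6 med 72.5
100 940 top z 73.3 med 72.3
contact_force: [0.5, 0.1, -2.4]
gripper_width: 0.36
grasp_force: 38.2
t 4.725 tcp [ 477.5 -287.7   38.3] F [ 0.5  0.1 -2.4] g 38.17443251609802 0.36047392139295276
10 3685 top z 73.7 med 68.5
25 6268 top z 74.1 med 73.1
40 6928 top z 73.9 med 72.9
55 7634 top z 73.7 med 72.7
70 8352 top z 73.6 med 72.5
85 9030 top z 73.4 med 72.3
100 957 top z 73.3 med 72.1
```

Grip force follows the commanded opening, about 10 N per 0.004. I'll keep easing.

```bash

python3 -m inch '[[0.36,0,0,0,0],[0.362,0,0,0,0],[0.362,0,0,0,0]]'| grep -E 'grasp_force|width'
python3 tilt.py | tail -3
python3 -m inch '[[0.364,0,0,0,0],[0.364,0,0,0,0]]'| grep -E 'grasp_force|width'
python3 tilt.py | tail -3
python3 -m inch '[[0.366,0,0,0,0],[0.366,0,0,0,0]]'| grep -E 'grasp_force|width'
python3 tilt.py
```

```text
gripper_width: 0.363
grasp_force: 24.1
70 8315 top z 73.4 med 72.3
85 9003 top z 73.2 med 72.1
100 990 top z 73.0 med 71.9
gripper_width: 0.362
grasp_force: 19.6
70 8325 top z 73.4 med 72.3
85 8945 top z 73.1 med 72.0
100 1018 top z 72.9 med 71.8
gripper_width: 0.369
grasp_force: 15.3
t 5.75 tcp [ 477.6 -287.7   38.3] F [ 1.5  0.1 -1.9] g 15.30280888080597 0.36935229566994304
10 3649 top z 73.6 med 68.5
25 6281 top z 74.0 med 73.0
40 6907 top z 73.7 med 72.8
55 7590 top z 73.5 med 72.5
70 8312 top z 73.3 med 72.2
85 8950 top z 73.0 med 71.9
100 1013 top z 72.7 med 71.6
```

```bash

python3 -m inch '[[0.368,0,0,0,0],[0.368,0,0,0,0]]'| grep -E 'grasp_force|width'
python3 tilt.py | tail -2
python3 -m inch '[[0.3695,0,0,0,0],[0.3695,0,0,0,0]]'| grep -E 'grasp_force|width'
python3 tilt.py | tail -2
python3 -m inch '[[0.3705,0,0,0,0],[0.3705,0,0,0,0]]'| grep -E 'grasp_force|width'
python3 tilt.py
```

```text
gripper_width: 0.369
grasp_force: 11.4
85 5991 top z 53.8 med 51.8
100 2078 top z 50.6 med 49.2
gripper_width: 0.372
grasp_force: 8.4
85 5987 top z 53.8 med 51.9
100 2091 top z 50.5 med 49.2
gripper_width: 0.371
grasp_force: 6.4
t 6.65 tcp [ 477.5 -287.8   38.3] F [ 0.1  0.2 -0.7] g 6.436947584152222 0.37121357650132364
10 3933 top z 68.4 med 63.1
25 5738 top z 67.6 med 66.1
40 6046 top z 64.6 med 62.6
55 6113 top z 61.0 med 59.0
70 6049 top z 57.4 med 55.4
85 5992 top z 53.8 med 51.9
100 2097 top z 50.6 med 49.2
```

It swung at about 11 N and the base edge now rests on the bench. Before raising it in an arc about that edge, I'll check how close the brown bottle is.

```bash
python3 - <<'E'
from h import *
s=manip.sense(); w=s['tool_rot'][2]
for n in('top','scene'):
    p,d,c=load(n); P=cloud(d,c); q=p.astype(int)
    m=(q[...,0]-q[...,2]>35)&(q[...,0]<150)&(q[...,1]<90)&(P[...,2]>15)&(np.hypot(P[...,0]-560,P[...,1]+118)<90)
    X=P[m]; r=cv2.minAreaRect(X[:,:2].astype(np.float32)); print(n,r,np.percentile(X[:,2],[5,98]))
    t=X[X[:,2]>np.percentile(X[:,2],98)-5]; b=t.mean(0); e=b-s['tool_pos']
    print('cap',b.round(0),'tool x',e[:2]@[np.cos(w),np.sin(w)],'tool y',e[:2]@[np.sin(w),-np.cos(w)])
E
```

```text
top ((558.7125854492188, -111.17747497558594), (48.86753463745117, 46.42377853393555), 69.00992584228516) [105.8488161  139.61913004]
cap [ 559. -112.  137.] tool x 187.87617434849912 tool y -46.431192251000155
scene ((562.7861328125, -110.9682846069336), (52.438262939453125, 51.41766357421875), 69.17825317382812) [ 23.09136385 140.00559059]
cap [ 563. -111.  138.] tool x 191.0312501422182 tool y -44.25605924210748
```

```bash

python3 -m inch '[[0.33,0,0,0,0],[0.33,0,0,-0.02,0],[0.33,-0.04,0,-0.03,0],[0.33,-0.09,0,-0.03,0],[0.33,-0.12,0,-0.03,0],[0.33,-0.12,0,-0.02,0],[0.33,-0.12,0,-0.006,0]]'
python3 -m inch '[[0.36,0,0,0,0],[0.366,0,0,0.004,0],[0.3695,0,0,0.006,0],[0.3705,0,0,0.006,0]]'|tail -2
python3 -m inch '[[0.3705,0.009,0,-0.015,0],[0.3705,0.018,0,-0.03,0],[0.371,0.03,0,-0.045,0],[0.371,0.042,0,-0.058,0],[0.371,0.057,0,-0.07,0],[0.371,0.072,0,-0.082,0],[0.371,0.072,0,-0.082,0]]'
python3 tilt.py
```

```text
time: 7.58
tool_pos: [440.7, -333.7, 41.0]
tool_rot: [3.141, -0.001, 0.894]
contact_force: [0.8, 0.7, -1.7]
gripper_width: 0.349
grasp_force: 59.4
gripper_width: 0.367
grasp_force: 6.4
time: 8.95
tool_pos: [463.2, -305.9, 79.8]
tool_rot: [3.141, -0.0, 0.894]
contact_force: [0.4, -0.6, -0.7]
gripper_width: 0.373
grasp_force: 5.7
t 8.95 tcp [ 463.2 -305.9   79.8] F [ 0.4 -0.6 -0.7] g 5.702554956078529 0.37281350198382696
10 4699 top z 107.9 med 93.5
25 4808 top z 92.8 med 90.7
40 4541 top z 84.4 med 78.2
55 3709 top z 70.3 med 64.1
70 3010 top z 55.9 med 49.8
85 846 top z 42.6 med 40.3
```

```bash

python3 -m inch '[[0.371,0.017,0,-0.010,0],[0.371,0.033,0,-0.018,0],[0.371,0.05,0,-0.025,0],[0.371,0.069,0,-0.030,0],[0.371,0.088,0,-0.034,0],[0.371,0.107,0,-0.036,0],[0.371,0.107,0,-0.036,0]]'
python3 tilt.py
python3 - <<'E'
from h import *
p,d,c=grab('scene'); s=manip.sense(); u=proj(s['tool_pos'],c)[0].astype(int); print(u)
cv2.imwrite('pics/s1.png',cv2.resize(p[max(u[1]-70,0):u[1]+90,max(u[0]-80,0):u[0]+80],(480,480),interpolation=2)[...,::-1])
E
```

```text
time: 9.88
tool_pos: [496.8, -263.8, 97.4]
tool_rot: [3.141, -0.001, 0.895]
contact_force: [0.1, -0.2, 1.3]
gripper_width: 0.37
grasp_force: 5.4
t 9.875 tcp [ 496.8 -263.8   97.4] F [ 0.1 -0.2  1.3] g 5.36121591925621 0.36959396061992084
10 5457 top z 123.3 med 99.0
25 4673 top z 93.8 med 79.5
40 1887 top z 50.4 med 36.6
[232 197]
```

View pics/s1.png

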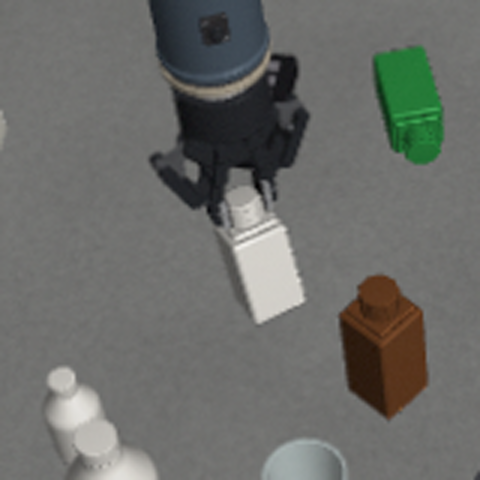

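The crop shows the bottle at (265,270), leaning about 70° and held by the cap, clear of the brown bottle at (385,340). I'll finish the arc and seat it.

```bash

python3 -m inch '[[0.371,0.018,0,0,0],[0.371,0.036,0,0.001,0],[0.371,0.054,0,0.003,0],[0.371,0.074,0,0.006,0],[0.371,0.074,0,0.008,0],[0.371,0.074,0,0.008,0]]'
python3 - <<'E'
from h import *
s=manip.sense(); w=s['tool_rot'][2]; X=np.array([np.cos(w),np.sin(w),0]);Y=np.array([np.sin(w),-np.cos(w),0])
for n in('wrist','scene'):
    p,d,c=grab(n);P=cloud(d,c); q=P-s['tool_pos']; a,b=q@X,q@Y
    m=(abs(b)<40)&(a>-60)&(a<80)&(p.min(2)>70)&(np.ptp(p.astype(int),axis=2)<40)
    for z in(10,25,40,55,70,80,95,110):
        k=m&(abs(P[...,2]-z)<5)
        if k.sum()>8: print(n,z,k.sum(),'a',np.percentile(a[k],[3,50,97]).round(1),'b',np.percentile(b[k],[3,50,97]).round(1))
E
```

```text
time: 10.72
tool_pos: [519.7, -235.5, 93.6]
tool_rot: [3.141, -0.0, 0.894]
contact_force: [-0.7, 0.1, 3.1]
gripper_width: 0.375
grasp_force: 5.9
wrist 10 224 a [17.5 18.4 18.8] b [-22.6  -0.8  21.6]
wrist 25 273 a [18.1 18.9 19.2] b [-22.4  -0.8  21.2]
wrist 40 338 a [18.6 19.4 19.6] b [-22.5  -1.1  21.3]
wrist 55 413 a [19.  19.8 20.2] b [-23.   -1.3  21. ]
wrist 70 522 a [19.6 20.3 20.6] b [-22.7  -0.8  20.7]
wrist 80 2135 a [ 6.6 18.6 20.8] b [-24.5  -0.4  22.5]
wrist 95 2049 a [ 2.4 11.  15.4] b [-19.2  -1.6  17.3]
wrist 110 6100 a [-16.1   0.   11.7] b [-16.6  -0.8  14.9]
scene 10 79 a [-41.1  20.8  71.8] b [-36.6   9.   36.9]
scene 25 47 a [-16.4  19.   24.1] b [-18.1   5.9  25.8]
scene 40 48 a [-14.1  20.4  23.9] b [-20.   10.2  24.7]
scene 55 52 a [-13.8  20.2  24.5] b [-19.5  10.4  25.4]
scene 70 59 a [-1.  21.4 24.7] b [-21.4   4.7  25.5]
scene 80 94 a [-9.3 18.1 24.7] b [-22.4   8.   24.9]
scene 95 51 a [ 3.  13.3 18.7] b [-17.8   0.4  19. ]
scene 110 115 a [-13.9   5.6  16. ] b [-18.8   0.8  22.5]
```

The bottle stands upright to within about 2°, with its face at tool x ≈ +20. I'll release it so it settles, then regrip lower on the square body, centred, for an accurate placing.

```bash

python3 -m inch '[[0.40,0,0,0,0],[0.5,0,0,0,0],[0.8,0,0,0,0],[1,0,0,0,0],[1,-0.008,0,0,0]]' | tail -1
python3 - <<'E'
from h import *
s=manip.sense(); w=s['tool_rot'][2]; X=np.array([np.cos(w),np.sin(w),0]);Y=np.array([np.sin(w),-np.cos(w),0])
p,d,c=grab('wrist');P=cloud(d,c); q=P-s['tool_pos']; a,b=q@X,q@Y
m=(abs(b)<40)&(a>-60)&(a<80)&(p.min(2)>70)&(np.ptp(p.astype(int),axis=2)<40)
print(s['tool_pos'],np.degrees(w))
for z in(10,25,40,55,70,80,112):
    k=m&(abs(P[...,2]-z)<5)
    if k.sum()>8:
        print(z,k.sum(),'a',np.percentile(a[k],[3,50,97]).round(1),'b',np.percentile(b[k],[3,50,97]).round(1),'skew deg',np.degrees(np.arctan(np.polyfit(b[k],a[k],1)[0])).round(1))
E
```

```text
grasp_force: 0.0
[ 516.83020424 -238.8851452    93.27123184] 51.20633081504408
10 259 a [21.8 22.5 22.8] b [-22.3  -0.8  21.1] skew deg -0.2
25 308 a [21.8 22.5 22.8] b [-22.3  -0.8  21.4] skew deg -0.2
40 354 a [21.7 22.5 22.8] b [-22.6  -0.8  21.3] skew deg -0.2
55 470 a [21.7 22.5 22.8] b [-22.6  -0.8  21.1] skew deg -0.1
70 561 a [21.7 22.5 22.8] b [-22.6  -0.8  20.9] skew deg -0.1
80 3327 a [-22.3  18.   22.6] b [-25.1  -0.8  23. ] skew deg -0.1
112 5544 a [-15.2  -0.2  12.5] b [-15.   -1.   12.9] skew deg 0.2
```

It now stands free and vertical. I'll regrip on the body and lift.

```bash

python3 -m inch '[[1,-0.004,-0.002,0.03,0],[1,-0.004,-0.002,0.055,0],[1,-0.004,-0.002,0.066,0],[0.7,-0.004,-0.002,0.066,0],[0.5,-0.004,-0.002,0.066,0],[0.45,-0.004,-0.002,0.066,0],[0.45,-0.004,-0.002,0.066,0]]'
python3 -m inch '[[0.4,0,0,-0.03,0],[0.4,0,0,-0.08,0],[0.4,0,0,-0.14,0],[0.4,0,0,-0.2,0],[0.4,0,0,-0.25,0],[0.4,0,0,-0.26,0]]'
python3 go.py 580 100 190 82.5; python3 go.py 632 134 190 82.5
```

```text
time: 12.38
tool_pos: [515.2, -240.1, 60.8]
tool_rot: [3.14, -0.0, 0.893]
contact_force: [-0.2, -1.0, 3.4]
gripper_width: 0.569
grasp_force: 62.8
time: 13.12
tool_pos: [515.3, -240.2, 192.4]
tool_rot: [3.139, -0.001, 0.893]
contact_force: [0.2, 0.2, -2.2]
gripper_width: 0.575
grasp_force: 62.5
at [ 515.3 -240.2  192.4] 51.2 move [ 0.6112 -0.3259  0.0049 -0.2611]
at [ 515.3 -240.2  192.4] 51.2 move [ 0.7294 -0.2875  0.0049 -0.2611]
```

```bash

python3 -m inch '[[0.4,0.04,-0.02,-0.05,-0.02],[0.4,0.11,-0.05,-0.095,-0.05],[0.4,0.20,-0.09,-0.095,-0.09],[0.4,0.30,-0.13,-0.095,-0.13],[0.4,0.40,-0.17,-0.095,-0.17],[0.4,0.50,-0.21,-0.095,-0.21],[0.4,0.60,-0.25,-0.095,-0.25],[0.4,0.68,-0.28,-0.095,-0.261]]'
python3 -m inch '[[0.4,0.03,0.005,0,0],[0.4,0.03,0.005,0,0]]'
python3 - <<'E'
from h import *
s=manip.sense(); print(s['tool_pos'],np.degrees(s['tool_rot'][2]))
p,d,c=grab('wrist'); cv2.imwrite('pics/w2.png',p[...,::-1]); P=cloud(d,c)
p2,d2,c2=grab('top'); cv2.imwrite('pics/t2.png',p2[...,::-1])
E
python3 go.py 632 134 240 82.5
```

```text
time: 14.12
tool_pos: [618.4, 115.0, 236.8]
tool_rot: [-3.14, -0.0, 1.443]
contact_force: [0.2, -0.4, -2.3]
gripper_width: 0.57
grasp_force: 62.5
time: 14.38
tool_pos: [622.7, 127.8, 236.9]
tool_rot: [-3.14, 0.0, 1.441]
contact_force: [0.2, -0.6, -1.6]
gripper_width: 0.574
grasp_force: 62.5
[622.72049927 127.75940235 236.88278936] 82.5661271210771
at [622.9 125.2 237.3] 82.4 move [ 0.0199  0.0157 -0.0053 -0.0009]
```

View pics/w2.png

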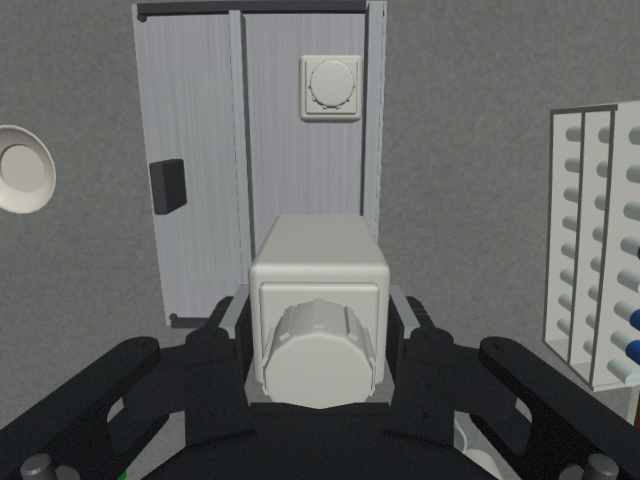

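The wrist view shows the held bottle upright at (320,310), the short bottle on the tray at (330,88) and the clamp tab at (168,187). Before lowering I'll refine the short and tall positions.

```bash
python3 - <<'E'
from h import *
s=manip.sense(); T=np.array([622.72,127.76,236.9]); w=np.radians(82.5); X=np.array([np.cos(w),np.sin(w),0]);Y=np.array([np.sin(w),-np.cos(w),0])
p,d,c=load('wrist'); P=cloud(d,c)
wh=(p.min(2)>110)
def rect(nm,m,A):
    Z=A[m]; r=cv2.minAreaRect(Z[:,:2].astype(np.float32)); print(nm,len(Z),np.round(r[0],1),np.round(r[1],1),round(r[2],1),'z',np.median(Z[:,2]).round(1))
dd=np.hypot(P[...,0]-645,P[...,1]-228)
rect('short cap',wh&(dd<50)&(P[...,2]>93)&(P[...,2]<103),P)
rect('short shoulder+body',wh&(dd<50)&(P[...,2]>60)&(P[...,2]<80),P)
q=P-T; a,b=q@X,q@Y
for z in(180,200,220): 
    k=(abs(P[...,2]-z)<6)&wh&(abs(b)<40)&(a<60)
    if k.sum()>9: print('held',z,'a',np.percentile(a[k],[3,50,97]).round(1),'b',np.percentile(b[k],[3,97]).round(1))
k=(P[...,2]>255)&wh&(abs(a)<40)&(abs(b)<40); print('held cap z',np.median(P[k][:,2]),np.percentile(a[k],[2,98]),np.percentile(b[k],[2,98]))
# fence face & top edges in tray coordinates
k=(P[...,2]>39)&(P[...,2]<46)&(P[...,0]>640)&(P[...,1]<330); rect('fence',k,P)
k=(P[...,2]>34)&(P[...,2]<41)&(P[...,0]<620)&(P[...,0]>500)&(P[...,1]>160)&(P[...,1]<320); rect('bar',k,P)
k=(P[...,2]>65)&(P[...,2]<76)&(np.hypot(P[...,0]-492,P[...,1]-169)<45); rect('tab',k,P)
# cap circles by rays in the start pictures
p,d,c=load('top')
E
```

```text
short cap 1647 [643.4 228.3] [32.2 33.4] 46.0 z 97.6
short shoulder+body 2081 [644.  228.8] [47.4 49.4] 82.6 z 71.4
held 180 a [24.2 25.  25.3] b [-22.3  21.9]
held 200 a [24.3 25.  25.3] b [-22.4  21.4]
held 220 a [24.3 25.  25.3] b [-22.4  21.2]
held cap z 271.8839354046663 [-12.17264634  24.71109318] [-27.9703326   26.05694765]
fence 3232 [756.3  30.3] [489.9 248.5] 78.4 z 41.7
bar 2084 [563.8 231.8] [144.3  11.2] 82.4 z 37.6
tab 763 [490.6 168.7] [43.3 11.9] 82.9 z 69.3
```

```bash

python3 -m inch '[[0.4,0.0205,0.0157,0,0],[0.4,0.0205,0.0157,0.05,0],[0.4,0.0205,0.0157,0.12,0],[0.4,0.0205,0.0157,0.19,0],[0.4,0.0205,0.0157,0.25,0],[0.4,0.0205,0.0157,0.28,0],[0.4,0.0205,0.0157,0.29,0],[0.4,0.0205,0.0157,0.29,0]]'
python3 go.py 632 134.3 73.5 82.5;python3 go.py 632 134.3 73.5 82.5
```

```text
time: 15.48
tool_pos: [632.9, 136.4, 93.5]
tool_rot: [3.141, -0.0, 1.439]
contact_force: [0.1, 0.3, -2.4]
gripper_width: 0.576
grasp_force: 62.5
at [632.9 136.4  93.5] 82.5 move [-0.0044 -0.0012  0.0399 -0.0002]
at [632.9 136.4  93.5] 82.5 move [-0.0044 -0.0012  0.0399 -0.0002]
```

```bash

python3 -m inch '[[0.4,-0.004,-0.001,0.01,0],[0.4,-0.004,-0.001,0.02,0],[0.4,-0.004,-0.001,0.03,0],[0.4,-0.004,-0.001,0.036,0],[0.4,-0.004,-0.001,0.038,0],[0.4,-0.004,-0.001,0.038,0]]'
python3 go.py 632 134.3 73.5 82.5
```

```text
time: 16.23
tool_pos: [631.6, 134.5, 73.8]
tool_rot: [-3.142, -0.0, 1.44]
contact_force: [0.9, -0.9, -2.5]
gripper_width: 0.569
grasp_force: 62.5
at [631.6 134.5  73.8] 82.5 move [-0.0002  0.0008  0.0006 -0.    ]
```

Not quite touching yet, because the weight is still on the tool. I'll lower the last millimetre in small steps and release.

```bash

python3 -m inch '[[0.4,0,0,0.001,0],[0.4,0,0,0.002,0],[0.4,0,0,0.002,0]]'|grep -E 'pos|contact'
python3 -m inch '[[0.4,0,0,0.001,0],[0.55,0,0,0.001,0],[0.65,0,0,0.001,0],[0.8,0,0,0.001,0],[0.9,0,0,0.001,0],[0.9,0,0,0.001,0]]'
python3 -m inch '[[1,0,0,-0.03,0],[1,0,0,-0.08,0],[1,0,0,-0.15,0],[1,0,0,-0.22,0],[1,0,0,-0.27,0],[1,0,0,-0.28,0]]'
python3 - <<'E'
from h import *
p,d,c=grab('top'); P=cloud(d,c); ps,ds,cs=grab('scene'); Q=cloud(ds,cs)
for nm,A,I in(('top',P,p),('scene',Q,ps)):
  for k,g,z in(('short',(644,228.6),98),('mid',(632,134.3),125),('tall',(619.5,40.3),150)):
    m=(np.hypot(A[...,0]-g[0],A[...,1]-g[1])<30)&(abs(A[...,2]-z)<5)&(I.min(2)>110); X=A[m]
    print(nm,k,len(X), (np.round(cv2.minAreaRect(X[:,:2].astype(np.float32))[0],1),np.median(X[:,2]).round(1)) if len(X)>5 else '')
cv2.imwrite('pics/s3.png',cv2.resize(ps[200:380,270:500],(800,626)[:2],interpolation=2)[:600,:,::-1])
E
python3 go.py 480 170 220 82.5
```

```text
tool_pos: [631.7, 134.5, 72.9]
contact_force: [0.0, -0.5, -2.0]
time: 17.35
tool_pos: [631.6, 134.4, 72.2]
tool_rot: [-3.142, -0.0, 1.44]
contact_force: [0.1, -0.3, 1.2]
gripper_width: 0.9
grasp_force: 0.0
time: 18.1
tool_pos: [632.5, 134.8, 215.1]
tool_rot: [3.138, -0.002, 1.44]
contact_force: [-0.2, 0.1, -0.2]
gripper_width: 0.997
grasp_force: 0.0
top short 176 (array([643.7, 227.3]), np.float64(97.0))
top mid 0 
top tall 0 
scene short 140 (array([646.7, 228.6]), np.float64(97.8))
scene mid 137 (array([634.6, 136. ]), np.float64(124.2))
scene tall 136 (array([621.8,  40.8]), np.float64(149.5))
at [631.7 134.4 213. ] 82.5 move [ 3.09e-02 -3.10e-01 -1.40e-02 -1.00e-04]
```

View pics/s3.png

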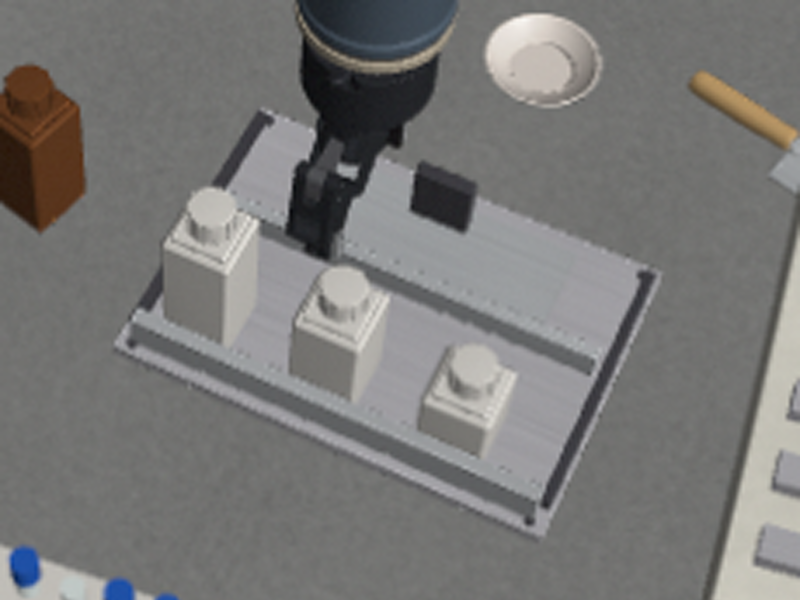

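The crop shows the bottle standing upright in the row at (340,335), between tall at (210,275) and short at (470,400), with the tab at (445,195). Next I'll pinch the clamp tab from above.

```bash

python3 -m inch '[[0.6,0.005,-0.05,0,0],[0.6,0.01,-0.12,0,0],[0.6,0.02,-0.19,0,0],[0.5,0.03,-0.25,0.02,0],[0.5,0.031,-0.287,0.06,0],[0.5,0.031,-0.287,0.12,0],[0.5,0.031,-0.287,0.15,0],[0.5,0.031,-0.287,0.15,0]]'
python3 - <<'E'
from h import *
p,d,c=grab('wrist'); P=cloud(d,c); cv2.imwrite('pics/w4.png',p[...,::-1])
for k,g,z in(('short',(644,228.6),98),('mid',(632,134.3),125),('tall',(619.5,40.3),150)):
    m=(np.hypot(P[...,0]-g[0],P[...,1]-g[1])<30)&(abs(P[...,2]-z)<5)&(p.min(2)>110); X=P[m]
    print(k,len(X), (np.round(cv2.minAreaRect(X[:,:2].astype(np.float32))[0],1),np.median(X[:,2]).round(1)) if len(X)>5 else '')
p,d,c=grab('top'); P=cloud(d,c)
for k,g,z in(('short',(644,228.6),98),('mid',(632,134.3),125),('tall',(619.5,40.3),150)):
    m=(np.hypot(P[...,0]-g[0],P[...,1]-g[1])<30)&(abs(P[...,2]-z)<5)&(p.min(2)>110); X=P[m]
    print('top',k,len(X), (np.round(cv2.minAreaRect(X[:,:2].astype(np.float32))[0],1),np.median(X[:,2]).round(1)) if len(X)>5 else '')
m=(P[...,2]>60)&(P[...,2]<76)&(np.hypot(P[...,0]-492,P[...,1]-169)<30); print('tabpts',m.sum())
E
python3 go.py 491.7 168.8 50 82.5
```

```text
time: 19.2
tool_pos: [490.7, 168.2, 136.1]
tool_rot: [-3.139, 0.001, 1.44]
contact_force: [-0.1, -0.2, 0.4]
gripper_width: 0.498
grasp_force: 0.0
short 2901 (array([640.3, 227.7]), np.float64(97.7))
mid 2543 (array([627.1, 134.6]), np.float64(124.6))
tall 0 
top short 0 
top mid 187 (array([631.7, 134.5]), np.float64(124.1))
top tall 208 (array([620.7,  40.5]), np.float64(149.2))
tabpts 0
at [491.7 168.7 137.6] 82.5 move [ 3.000e-04 -1.000e-04  1.752e-01 -2.000e-04]
```

The three bottles are evenly spaced: short to middle about 94 mm, middle to tall about 94.6 mm. I'll descend and pinch the tab.

```bash

python3 -m inch '[[0.5,0,0,0.05,0],[0.5,0,0,0.1,0],[0.5,0,0,0.14,0],[0.5,0,0,0.165,0],[0.5,0,0,0.175,0]]'
python3 -m inch '[[0.35,0,0,0,0],[0.25,0,0,0,0],[0.15,0,0,0,0],[0.05,0,0,0,0],[0.05,0,0,0,0]]'
```

```text
time: 19.92
tool_pos: [491.6, 168.6, 49.8]
tool_rot: [3.141, -0.0, 1.44]
contact_force: [0.2, -0.3, -0.3]
gripper_width: 0.502
grasp_force: 0.0
time: 20.55
tool_pos: [491.6, 168.6, 50.4]
tool_rot: [3.141, -0.0, 1.44]
contact_force: [-0.9, 0.1, 6.4]
gripper_width: 0.131
grasp_force: 59.0
```

Pinched. I'll slide it forward gently; +tool y is the tray's +x.

```bash

python3 -m inch '[[0.05,0,0.01,0,0],[0.05,0,0.022,0,0],[0.05,0,0.034,0,0],[0.05,0,0.046,0,0],[0.05,0,0.058,0,0],[0.05,0,0.068,0,0],[0.05,0,0.076,0,0],[0.05,0,0.08,0,0]]'
python3 -m inch '[[0.05,0,0.002,0,0],[0.05,0,0.004,0,0],[0.05,0,0.006,0,0],[0.05,0,0.008,0,0],[0.05,0,0.01,0,0],[0.05,0,0.012,0,0]]'
python3 -m inch '[[0.05,0,0.002,0,0],[0.05,0,0.004,0,0],[0.05,0,0.006,0,0],[0.05,0,0.007,0,0]]'
```

```text
time: 21.55
tool_pos: [531.2, 163.5, 50.5]
tool_rot: [3.141, -0.0, 1.44]
contact_force: [-2.7, -0.2, 5.9]
gripper_width: 0.122
grasp_force: 59.2
time: 22.3
tool_pos: [536.9, 162.7, 50.5]
tool_rot: [3.141, -0.0, 1.44]
contact_force: [-1.8, -0.1, 6.0]
gripper_width: 0.126
grasp_force: 59.1
time: 22.8
tool_pos: [540.2, 162.3, 50.5]
tool_rot: [-3.142, -0.0, 1.44]
contact_force: [-4.3, 0.6, 7.2]
gripper_width: 0.126
grasp_force: 59.4
```

```bash

python3 -m inch '[[0.05,0,0.0015,0,0],[0.05,0,0.003,0,0],[0.05,0,0.0045,0,0],[0.05,0,0.0045,0,0]]' | grep -E 'pos|contact'
python3 -m inch '[[0.05,0,0.0015,0,0],[0.05,0,0.003,0,0],[0.05,0,0.0045,0,0],[0.05,0,0.0045,0,0]]' | grep -E 'pos|contact'
```

```text
tool_pos: [541.9, 162.0, 50.5]
contact_force: [-4.6, -0.4, 9.2]
tool_pos: [544.1, 161.8, 50.5]
contact_force: [-4.9, -0.1, 8.3]
```

```bash

python3 -m inch '[[0.05,0,0.0015,0,0],[0.05,0,0.003,0,0],[0.05,0,0.003,0,0]]' | grep -E 'pos|contact'
python3 -m inch '[[0.05,0,0.0015,0,0],[0.05,0,0.003,0,0],[0.05,0,0.003,0,0]]' | grep -E 'pos|contact'
python3 - <<'E'
from h import *
for n in('top','wrist'):
  p,d,c=grab(n);P=cloud(d,c)
  y=np.array([.1305,.9914])
  for k,g,z in(('short',(646,228.6),98),('mid',(634,134.3),125),('tall',(622,40.3),150)):
    m=(np.hypot(P[...,0]-g[0],P[...,1]-g[1])<32)&(abs(P[...,2]-z)<5)&(p.min(2)>110); X=P[m]
    if len(X)>5:
        r=np.array(cv2.minAreaRect(X[:,:2].astype(np.float32))[0])-[586.5,155.6]; print(n,k,len(X),'tray',(r@[.9914,-.1305]).round(1),(r@y).round(1))
E
```

```text
tool_pos: [545.6, 161.6, 50.4]
contact_force: [-4.9, 1.0, 8.0]
tool_pos: [546.3, 161.5, 50.5]
contact_force: [-7.0, -0.1, 11.4]
wrist short 326 tray 38.4 78.5
```

```bash

python3 -m inch '[[0.05,0,0.001,0,0],[0.05,0,0.002,0,0],[0.05,0,0.002,0,0]]' | grep -E 'pos|contact'
python3 -m inch '[[0.05,0,0.001,0,0],[0.05,0,0.002,0,0],[0.05,0,0.002,0,0]]' | grep -E 'pos|contact'
python3 -m inch '[[0.05,0,0.001,0,0],[0.05,0,0.002,0,0],[0.05,0,0.002,0,0]]' | grep -E 'pos|contact'
```

```text
tool_pos: [546.3, 161.5, 50.4]
contact_force: [-12.0, 0.8, 13.4]
tool_pos: [546.4, 161.5, 50.5]
contact_force: [-14.5, 1.2, 15.6]
tool_pos: [546.4, 161.4, 50.4]
contact_force: [-17.4, 1.4, 19.7]
```

The clamp is at a firm stop after 55 mm of slide, with about 17 N of push. I'll release, rise, retreat and check.

```bash

python3 -m inch '[[0.2,0,0,0,0],[0.3,0,0,0,0],[0.4,0,0,0,0],[0.4,0,0,0,0],[0.4,0,0,-0.02,0],[0.4,0,0,-0.07,0],[0.4,0,0,-0.14,0],[0.4,0,0,-0.2,0]]'
python3 -m inch '[[0.4,0,-0.05,-0.06,0],[0.4,0,-0.12,-0.1,0],[0.4,0,-0.2,-0.12,0],[0.4,0,-0.25,-0.12,0],[0.4,0,-0.25,-0.12,0]]'
python3 - <<'E'
from h import *
y=np.array([.1305,.9914])
for n in('top','wrist','scene'):
  p,d,c=grab(n);P=cloud(d,c)
  for k,g,z in(('short',(650,227.5),98),('mid',(638,133),125),('tall',(626,39.5),150)):
    m=(np.hypot(P[...,0]-g[0],P[...,1]-g[1])<32)&(abs(P[...,2]-z)<5)&(p.min(2)>110); X=P[m]
    if len(X)>5:
        r=np.array(cv2.minAreaRect(X[:,:2].astype(np.float32))[0])-[586.5,155.6]; print(n,k,len(X),'tray',(r@[.9914,-.1305]).round(1),(r@y).round(1),np.median(X[:,2]).round(1))
  m=(P[...,2]>65)&(P[...,2]<76)&(np.hypot(P[...,0]-546,P[...,1]-161.5)<40); 
  if m.sum()>5: r=cv2.minAreaRect(P[m][:,:2].astype(np.float32)); print(n,'tab',r, (np.array(r[0])-[586.5,155.6])@[.9914,-.1305])
  if n=='scene': cv2.imwrite('pics/s5.png',cv2.resize(p[190:380,200:500],(800,507),interpolation=2)[...,::-1])
E
```

```text
time: 26.78
tool_pos: [551.0, 160.8, 151.7]
tool_rot: [3.141, -0.001, 1.44]
contact_force: [0.2, 0.0, -0.9]
gripper_width: 0.399
grasp_force: 0.0
time: 27.4
tool_pos: [425.5, 177.3, 210.9]
tool_rot: [3.141, -0.0, 1.442]
contact_force: [1.1, 0.8, 0.1]
gripper_width: 0.399
grasp_force: 0.0
top short 162 tray 53.6 78.7 97.2
top mid 186 tray 54.0 -15.3 124.0
top tall 213 tray 55.1 -110.1 149.2
top tab ((547.1268310546875, 161.2309112548828), (42.83853530883789, 12.010122299194336), 83.10519409179688) -39.76939361114502
wrist short 1144 tray 47.2 78.3 97.8
wrist mid 994 tray 46.8 -15.8 124.6
wrist tall 1036 tray 48.9 -109.9 149.5
wrist tab ((544.8600463867188, 161.74761962890625), (43.987953186035156, 12.677534103393555), 81.89321899414062) -42.08411437377929
scene short 141 tray 55.4 80.3 97.9
scene mid 143 tray 56.6 -13.9 124.3
scene tall 141 tray 57.7 -109.3 149.5
scene tab ((549.1588134765625, 162.45912170410156), (43.00733184814453, 14.2611083984375), 81.98706817626953) -37.915167701721195
```

View pics/s5.png

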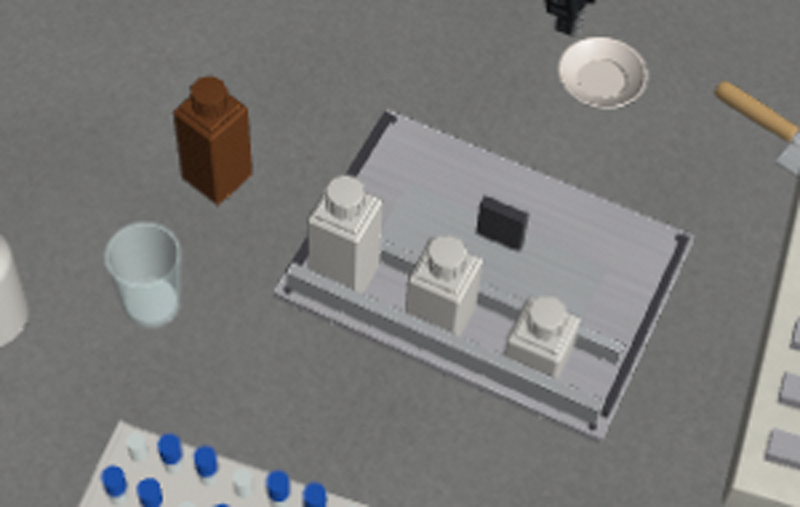

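The final view shows the three bottles at (345,235), (445,285) and (545,335), upright, evenly spaced and held between bar and fence. The robot is clear and the bystanders visible in this crop look undisturbed.

```bash
python3 -c "
from cell import manip
print(manip.sign_off())"
```

```text
the job is handed in; nothing more can be done
None
```

The tipped bottle now stands upright on the tray, measured at about 94 mm from each neighbour, the clamp bar holds all three bottles snugly against the fence, and the job was handed in at about 27.5 s.

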